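# Slide the candlestick back to the upstand

## Task

The tall candlestick has been left near the front edge of the credenza, above the open door. Push it with the fingers, low on its round foot, so that it slides standing up, back to its place: its foot against the wooden upstand along the back, about midway between the ceramic elephant and the frosted tumbler. Do not lift, squeeze or tip it, keep the robot off its stem and candle, and leave everything else where it stands.

Things in the scene. Friction and masses are not known exactly. Their poses are not given: they have to be found in the camera images.
- candlestick: Slim brass candlestick with ivory candle, 320 mm tall, 0.6 to 0.9 kg, one loose rigid piece, standing alone near the front (+y) edge. Round upright-sided foot 80 mm across, 28 mm high; stem 18 mm across (flared to 52 mm just above the foot) up to 178 mm; cup 34 mm across up to 202 mm; candle 22 mm across. Origin: centre of the foot's underside, z up.
- candlestick_foot (a point): Centre of the candlestick's foot, on its axis, 14 mm above the surface. Friction on the wood is about 0.5 to 0.7: 3 to 6 N slides it; pushed more than about 55 mm above the surface it may tip.
- upstand: Fixed oak strip standing along the back (-y) of the credenza top, running along x: 1240 mm long, 18 mm thick (y), 45 mm high. Origin at the centre of its underside, axes parallel to the world's; its face towards the work is the plane y = +9 mm in its frame.
- elephant: White glazed ceramic elephant figurine, about 88 mm long (x, head at +x), 50 mm wide, 84 mm high, loose, standing by the upstand on one side of the place for the candlestick. Origin at the centre of its underside, z up.
- tumbler: Frosted drinking tumbler, open at the top, 72 mm across the rim, 95 mm high, loose, standing by the upstand on the other side of the place for the candlestick, about 270 mm from the elephant. Origin at the centre of its underside, z up.
- tray: Shallow stainless valet tray, 130 mm (x) by 200 mm (y), 18 mm high, loose, on the credenza top farther from the robot than the candlestick; a bystander. Origin at the centre of its underside.
- remote: Black plastic parking remote, 36 by 64 mm, 13 mm thick, lying loose in the tray; a bystander. Origin at the centre of its underside.
There are look-alikes about, which are no part of the job. What is shaped like the elephant but blue is not meant.

How it is judged:
By the outcome, as a careful person would: the job done as asked, in the order asked, and still so for the second after the job is handed in, with the robot touching nothing.
It also fails if it takes over 45 s, if anything falls off the work surface, if the arm or the gripper's body presses on something with over 40 N, if the wrist force passes 120 N, or if a joint passes its speed limit or range.

## Robot

A 6-joint arm with a two-finger parallel gripper is mounted at the origin on the work surface. World frame = base frame: x ahead of the robot, y to its left, z up, the work surface at z = 0. Lengths are in m, angles in rad, forces in N, time in s.
With the tool pointing down it reaches from about 0.425 to 0.95 m from the base axis. Payload 3.5 kg.
Tool frame: the origin (TCP) lies at the very end of the fingers, on their centre line; the grasp point (between the pads) lies 19 mm behind it; z points along the fingers, y is the line along which they close (so a half turn about z gives the same grasp; the last joint's range is limited). The gripper opens to 85 mm and grips with 20 to 120 N. Pads are 22 mm wide; open, the fingers measure 114 mm over their backs; the gripper's body (76 mm by 85 mm) begins 54 mm behind the grasp point. The pads swing forward as they close: fully open they stand 13 mm farther back than shut.
Start: joints at [0.959, 0.286, 1.577, -0, 1.279, -0.15], TCP at [0.301, 0.604, 0.231] pointing down, gripper open.
Joint ranges: [-2.77, 2.77], [-0.9, 2.22], [0.21, 2.48], [-1.53, 4.67], [0.24, 2.81], [-2.84, 2.84]. Speed limits (rad/s): [2.79, 2.79, 3.14, 3.14, 3.14, 3.14].

## Interface

Orientations are given as a unit quaternion [x, y, z, w].
In Python, from plant import ctrl gives the robot as it stands.
- The arm moves only by the tool carry_out, never from a script. Its argument "deltas" is one flat list of numbers, 6 for each row, row after row: the shift along the tool's x, y, z in m, then the turn, a rotation vector about the tool's x, y, z in rad. A call has 1 to 5 rows; each row is the pose to reach, as a shift and turn from the pose commanded when the call began, along the tool's axes at that moment; what a row does not reach only later rows make up. A row lasts 1/8 s, in which the tool goes at most 62.5 mm and 10.7 degrees, less where a joint would pass 70% of its speed; a pose out of reach is approached as far as the arm can. A call with a gripper value outside its range is refused whole. "grip" is the opening in per cent of the stroke, from 0 (shut) to 100 (fully open), set as the call begins (left out, the last holds). The fingers move at their own pace and stop on an object; "grip_force" is the grip in N (left out, the last holds). Time passes only in rows, so rows that repeat a pose let the fingers close. It gives the time, the measured TCP pose, the force, the opening and the grip force at its end, in the units of the state.
- ctrl.get_state(): the state, without advancing time (a new reading comes with each control period).
- ctrl.read_camera(name): name is "scene" or "top" or "wrist"; returns (picture, depth): 420x560x3 uint8, red, green, blue; 420x560 float32, m along the optical axis (not along the pixel's ray), 0 where there is no reading.
- ctrl.camera_model(name): a dict with "intrinsics" (3x3 intrinsics, pixels), "extrinsics" (4x4, takes a point from world to camera coordinates); the wrist camera has in their place "hand_eye" (4x4, takes a point from camera to tool coordinates, whose origin is the TCP and whose axes are the flange's). Camera axes: x right, y down, z forward; pixel columns grow to the right and rows downward; lengths in m; the calibration is good to about 2 mm. A picture is of the moment at which its call begins: read the wrist's pose just before it. camera_model takes no time and is no camera call.
- ctrl.sign_off(): hands the job in; it is judged then, once.
Trained networks look in the newest picture that a camera, given by its name, has taken for a name from the list of things; names that differ only in an ending like _2 or _b are one class to them, and where a whole thing is asked for, a point or a joint stands for the part that bears it (a point fixed in the world has none). Each returns a list of dicts, best first, with "score" (0 to 1); they miss things now and then, are a little off and sometimes report something else, mostly with a low value. They report only what shows in the picture. A call takes as long as a camera call. They do not tell look-alikes from the thing itself.
- ctrl.find_in(camera, query): "uv" ([column, row] in pixels, amid what is visible of it).
The state is a dict: "time": time; "qpos": joint angles; "dq": joint speeds; "joint_efforts": joint torques, N m; "eef_pos": TCP position; "tcp_rot": TCP orientation; "contact_force": force on the tool from outside, world axes, zero at the start; "wrist_torque": the same for the moment, N m; "opening": opening from 0.0 (shut) to 1.0 (fully open); "finger_force": force on a finger pad.
Only numpy, scipy, OpenCV 4.12 (cv2) and the standard library are available. Lean on these libraries where they do the work, as an engineer would, in place of code of your own. Each camera call takes 0.05 s, during which the arm holds its last target. There are 200 camera calls.

## Working session

There is one attempt and no reset: what is moved stays moved. The work goes in short steps, Python scripts to look and compute and a tool call to move; the robot and the scene stay as the last step left them, time stands still between calls to the robot, and variables do not carry over. Pictures are saved under pics/ and viewed, at most 10 in all, crops included, and the job is handed in when it is done.

Besides the shell and the picture viewer there is one more tool, called as a command line: name --argument value ..., lists and objects as JSON in quotes. carry_out: Moves the arm, as the interface text tells. Its arguments: {"type":"object","properties":{"deltas":{"type":"array"},"grip":{"type":"number"},"grip_force":{"type":"number"}},"required":["deltas"]}

```bash
mkdir -p pics; cat > h.py <<'E'
import numpy as np,cv2
from plant import ctrl
from scipy.spatial.transform import Rotation as R
def pts(cam,d):
    m=ctrl.camera_model(cam);K=np.array(m["intrinsics"]);E=np.linalg.inv(np.array(m["extrinsics"]))
    v,u=np.mgrid[:d.shape[0],:d.shape[1]]
    c=np.stack([(u-K[0,2])/K[0,0]*d,(v-K[1,2])/K[1,1]*d,d],-1)
    return c@E[:3,:3].T+E[:3,3]
E
python3 - <<'E'
from h import *
s=ctrl.get_state();print(s)
for c in("scene","top"):
    p,d=ctrl.read_camera(c);cv2.imwrite(f"pics/{c}0.png",p[...,::-1]);P=pts(c,d);np.save(c+"P.npy",P)
    for q in("candlestick","candlestick_foot","elephant","tumbler","tray","upstand"):
        for r in ctrl.find_in(c,q)[:3]:
            u,v=map(int,r["uv"]);print(c,q,round(r["score"],2),u,v,P[v,u].round(3),d[v,u])
E
```

```text
{'time': 0.0, 'qpos': array([ 9.58988907e-01,  2.87198913e-01,  1.57820071e+00,  2.89646355e-05,
        1.27859808e+00, -1.49984686e-01]), 'dq': array([-0.00034513, -0.00050513, -0.00039127,  0.00155461, -0.00128649,
        0.00149054]), 'joint_efforts': array([-1.59973642e-03, -4.05983305e+01, -2.92619401e+01, -2.80065660e-04,
        6.01389896e-03,  4.32622983e-06]), 'eef_pos': array([0.30033808, 0.60375777, 0.22991217]), 'tcp_rot': array([ 2.28868708e-01,  9.73456557e-01, -1.11119023e-03, -4.59912153e-04]), 'contact_force': array([0.10879148, 0.65059771, 0.22935762]), 'wrist_torque': array([0.00885918, 0.02229715, 0.01517896]), 'finger_force': 0.0, 'opening': 0.9973876887612783}
scene candlestick 0.55 387 168 [0.55  0.175 0.136] 0.7301749
scene candlestick_foot 0.9 388 170 [0.55  0.177 0.132] 0.73203534
scene elephant 0.91 326 152 [0.409 0.065 0.064] 0.89909256
scene elephant 0.75 141 232 [ 0.722 -0.174  0.077] 0.6903522
scene tumbler 0.66 195 147 [ 0.464 -0.183  0.071] 0.8911036
scene tray 0.63 273 292 [0.73  0.031 0.005] 0.69820756
top candlestick 0.87 173 201 [0.537 0.161 0.159] 0.6178117
top candlestick_foot 0.64 173 201 [0.537 0.161 0.159] 0.6178117
top elephant 0.91 388 135 [ 0.683 -0.193  0.076] 0.7194575
top elephant 0.74 317 309 [ 0.376 -0.068  0.075] 0.665239
top tumbler 0.62 391 275 [ 0.436 -0.209  0.011] 0.73709875
top tray 0.57 266 119 [0.74  0.031 0.004] 0.80556035
top upstand 0.59 412 211 [ 0.551 -0.242  0.041] 0.7283444
top upstand 0.24 271 110 [0.754 0.021 0.015] 0.79652345
```

View pics/scene0.png

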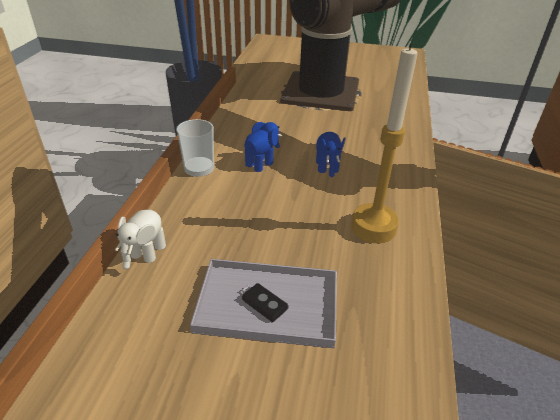

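View pics/top0.png

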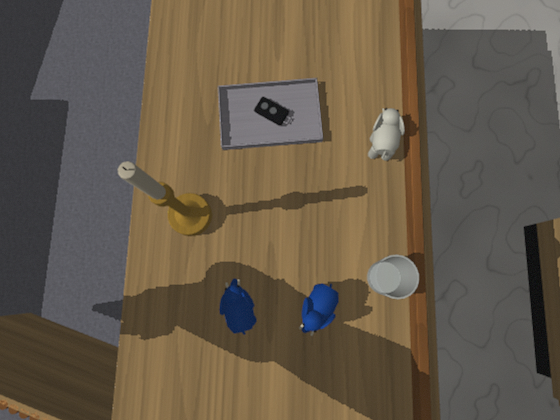

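The scene picture shows three elephants: blue ones at (262,145) and (329,150), and a white one at (141,235). The white one is meant, by its colour and because it stands by the upstand. The tumbler is at (196,148), the candlestick's foot at (375,222) and the tray at (267,302). In the top picture the foot is at (189,214), the white elephant at (388,135) and the tumbler at (393,277).

```bash
python3 - <<'E'
from h import *
T=np.load("topP.npy");S=np.load("sceneP.npy")
ts=cv2.imread("pics/top0.png");ss=cv2.imread("pics/scene0.png")
cv2.imwrite("pics/crop.png",np.hstack([cv2.resize(ts[90:180,340:430],(400,400)),cv2.resize(ss[195:275,100:180],(400,400))]))
def circ(p):
    A=np.c_[2*p[:,:2],np.ones(len(p))];s=np.linalg.lstsq(A,(p[:,:2]**2).sum(1),rcond=None)[0];return s[:2],np.sqrt(s[2]+s[:2]@s[:2])
for n,P in(("T",T),("S",S)):
    p=P.reshape(-1,3);x,y,z=p.T
    def box(m,l):
        q=p[m]; 
        if len(q): print(n,l,len(q),q.min(0).round(3),q.max(0).round(3),np.median(q,0).round(3))
        return q
    near=(abs(x-.55)<.09)&(abs(y-.17)<.09)
    q=box(near&(z>.008)&(z<.035),"foot")
    q=box(near&(z>.024)&(z<.032),"foottop")
    q=box(near&(z>.1)&(z<.17),"stem")
    q=box(near&(z>.24),"candle")
    q=box((abs(x-.7)<.09)&(y>-.228)&(y<-.12)&(z>.012),"eleph")
    q=box((abs(x-.43)<.07)&(y>-.228)&(y<-.13)&(z>.012),"tumbler")
    q=box((abs(x-.43)<.07)&(y>-.24)&(y<-.13)&(z>.085),"tumrim")
    q=box((abs(x-.55)<.05)&(y<-.2)&(y>-.3)&(z>.01)&(z<.036),"upface")
    q=box((abs(x-.55)<.05)&(y<-.2)&(y>-.3)&(z>.038),"uptop")
    q=box((x>.3)&(x<.47)&(y>-.12)&(y<.02)&(z>.012),"blue1")
    q=box((x>.3)&(x<.5)&(y>.02)&(y<.13)&(z>.012),"blue2")
    q=box((x>.63)&(x<.9)&(y>-.11)&(y<.14)&(z>.01),"tray")
    # foot wall circle
    w=p[near&(z>.006)&(z<.024)&(np.hypot(x-.55,y-.17)<.08)]
    if len(w)>20: print(n,"circle",circ(w))
print(np.array(ctrl.camera_model("wrist")["hand_eye"]).round(3))
E
```

```text
T foot 1114 [0.5   0.129 0.008] [0.58  0.208 0.035] [0.532 0.16  0.028]
T foottop 917 [0.5   0.129 0.024] [0.58  0.208 0.032] [0.534 0.162 0.028]
T stem 128 [0.531 0.16  0.1  ] [0.548 0.173 0.159] [0.535 0.162 0.131]
T candle 725 [0.529 0.158 0.24 ] [0.55  0.18  0.331] [0.536 0.163 0.304]
T eleph 1264 [ 0.65  -0.224  0.012] [ 0.743 -0.169  0.086] [ 0.688 -0.193  0.072]
T tumbler 1166 [ 0.396 -0.228  0.012] [ 0.467 -0.161  0.099] [ 0.433 -0.211  0.061]
T tumrim 376 [ 0.396 -0.233  0.085] [ 0.467 -0.161  0.099] [ 0.432 -0.208  0.095]
T upface 220 [ 0.501 -0.243  0.01 ] [ 0.6   -0.241  0.036] [ 0.548 -0.242  0.024]
T uptop 596 [ 0.5   -0.26   0.038] [ 0.599 -0.241  0.049] [ 0.549 -0.25   0.046]
T blue1 2257 [ 0.331 -0.106  0.017] [ 0.417 -0.018  0.761] [ 0.399 -0.055  0.08 ]
T blue2 1354 [0.329 0.037 0.013] [0.422 0.093 0.087] [0.373 0.065 0.074]
T tray 1395 [ 0.673 -0.082  0.01 ] [0.824 0.129 0.022] [0.752 0.021 0.017]
T circle (array([0.540085  , 0.16890027]), np.float64(0.03964391692484995))
S foot 1184 [0.504 0.133 0.008] [0.583 0.213 0.035] [0.561 0.171 0.028]
S foottop 760 [0.504 
[... 338 characters left out ...]
] [ 0.455 -0.188  0.069]
S tumrim 400 [ 0.395 -0.228  0.085] [ 0.47  -0.157  0.098] [ 0.434 -0.192  0.091]
S upface 303 [ 0.501 -0.24   0.01 ] [ 0.6   -0.237  0.036] [ 0.553 -0.238  0.023]
S uptop 379 [ 0.5   -0.256  0.038] [ 0.6   -0.236  0.048] [ 0.554 -0.244  0.045]
S blue1 1176 [ 0.339 -0.102  0.012] [ 0.421 -0.037  0.085] [ 0.397 -0.067  0.061]
S blue2 866 [0.345 0.041 0.012] [0.425 0.097 0.085] [0.395 0.071 0.065]
S tray 2708 [ 0.675 -0.078  0.01 ] [0.826 0.133 0.021] [0.762 0.026 0.017]
S circle (array([0.54150731, 0.17311261]), np.float64(0.039497808598423806))
[[ 0.001 -0.954 -0.299  0.076]
 [ 1.     0.     0.     0.   ]
 [-0.    -0.299  0.954 -0.142]
 [ 0.     0.     0.     1.   ]]
```

View pics/crop.png

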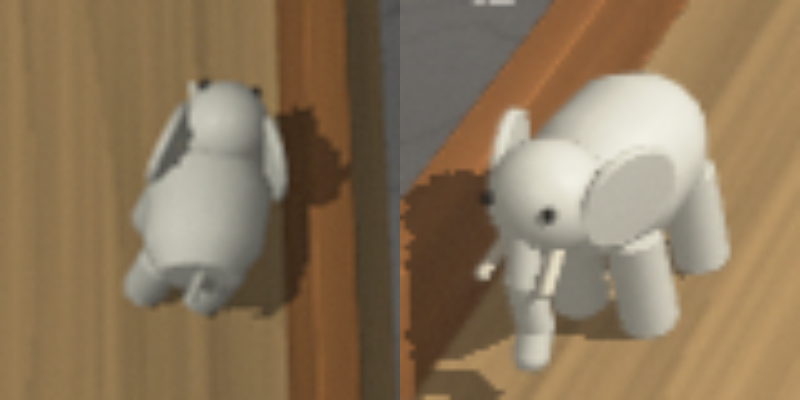

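The crop confirms the white elephant, its centre near x≈0.70 by the upstand. The foot is at (0.541, 0.171) and its place at about (0.566, -0.200). I'll push with the gripper tilted 30° and the fingers half open.

```bash
cat >> h.py <<'E'
def target(tilt=30):
    t=np.radians(tilt);c,s=np.cos(t),np.sin(t)
    return R.from_matrix(np.array([[0,c,-s],[1,0,0],[0,-s,-c]]).T)
def delta(p,rot=None,s=None):
    s=s or ctrl.get_state();q=R.from_quat(s["tcp_rot"])
    dr=(q.inv()*rot).as_rotvec() if rot is not None else np.zeros(3)
    return np.r_[q.inv().apply(np.array(p)-s["eef_pos"]),dr].round(4)
E
sed -i 's/\[\[0,c,-s\],\[1,0,0\],\[0,-s,-c\]\]/[[0,c,-s],[1,0,0],[0,-s,-c]]/' h.py
python3 -c "
from h import *
print(target().as_matrix(),delta([.537,.30,.16],target()))"
```

```text
[[ 0.         1.         0.       ]
 [ 0.8660254  0.        -0.5      ]
 [-0.5        0.        -0.8660254]] [-0.3471 -0.1672  0.0714  0.2902 -0.4683  1.0825]
```

carry_out --deltas '[-0.347, -0.167, 0.071, 0.29, -0.468, 1.082, -0.347, -0.167, 0.071, 0.29, -0.468, 1.082, -0.347, -0.167, 0.071, 0.29, -0.468, 1.082, -0.347, -0.167, 0.071, 0.29, -0.468, 1.082, -0.347, -0.167, 0.071, 0.29, -0.468, 1.082]' --grip 45

```text
time: 1.32
eef_pos: [0.4902, 0.3603, 0.1748]
tcp_rot: [0.598, 0.775, -0.145, 0.146]
contact_force: [0.4, 0.5, 0.1]
opening: 0.453
finger_force: 0.0
```

```bash
python3 -c "
from h import *
s=ctrl.get_state();print(s['eef_pos'],s['qpos'].round(2),s['opening'],s['time'],delta([.537,.30,.16],target()))"
```

```text
[0.49023531 0.36027086 0.1747909 ] [ 0.61  0.33  1.67 -0.37  1.36  0.48] 0.45331573694627975 1.325 [-0.0587  0.0314  0.0401  0.0657 -0.1051  0.2416]
```

carry_out --deltas '[-0.059, 0.031, 0.04, 0.066, -0.105, 0.242, -0.059, 0.031, 0.04, 0.066, -0.105, 0.242, -0.059, 0.031, 0.04, 0.066, -0.105, 0.242, -0.059, 0.031, 0.04, 0.066, -0.105, 0.242]'

```text
time: 1.82
eef_pos: [0.5356, 0.302, 0.1602]
tcp_rot: [0.681, 0.686, -0.182, 0.182]
contact_force: [-0.1, 1.1, -0.6]
opening: 0.451
finger_force: 0.0
```

```bash
python3 -c "
from h import *
s=ctrl.get_state();print(s['eef_pos'],s['qpos'].round(2),delta([.537,.27,.008],target()))
for c in('scene','top'):
    p,d=ctrl.read_camera(c);cv2.imwrite('pics/%s1.png'%c,p[...,::-1])
    P=pts(c,d).reshape(-1,3);x,y,z=P.T
    m=(abs(x-.537)<.07)&(y>.235)&(y<.35)&(z>.12)&(z<.2);q=P[m];
    if len(q):print(c,q.min(0),q.max(0), q[q[:,2]<q[:,2].min()+.01].mean(0))
a=cv2.imread('pics/scene1.png')[30:300,260:560];b=cv2.imread('pics/top1.png')[120:390,60:360];cv2.imwrite('pics/m1.png',cv2.resize(np.hstack([a,b]),(800,360)))
"
```

```text
[0.53561557 0.30196511 0.16021767] [ 0.52  0.4   1.63 -0.45  1.41  0.66] [ 0.048   0.0016  0.1479  0.0009 -0.0028  0.0064]
scene [0.50558407 0.29712175 0.15833763] [0.58687412 0.34084386 0.19999645] [0.5352318  0.30924133 0.16437531]
top [0.50053995 0.29337477 0.16174943] [0.57452539 0.3399985  0.19999498] [0.53985203 0.30192338 0.16855729]
```

View pics/m1.png

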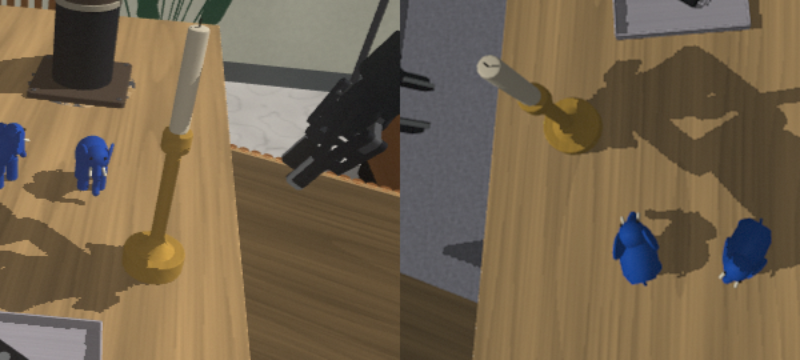

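The open, tilted gripper stands beyond the front edge: fingertips at (300,170) in the left half, candlestick foot at (155,255) and clear. I'll descend now.

carry_out --deltas '[0.0475, 0.001, 0.146, 0, 0, 0, 0.0475, 0.001, 0.146, 0, 0, 0, 0.0475, 0.001, 0.146, 0, 0, 0, 0.0475, 0.001, 0.146, 0, 0, 0.006, 0.0475, 0.001, 0.146, 0, 0, 0.006]'

```text
time: 2.55
eef_pos: [0.5378, 0.271, 0.0117]
tcp_rot: [0.683, 0.683, -0.181, 0.183]
contact_force: [0.9, -0.1, 0.6]
opening: 0.45
finger_force: 0.0
```

```bash
python3 -c "
from h import *
s=ctrl.get_state();print(s['eef_pos'],s['qpos'].round(2))
print(delta([.538,.235,.010],target()),delta([.541,.19,.010],target()))
for c in('scene','top'):
    p,d=ctrl.read_camera(c)
    P=pts(c,d).reshape(-1,3);x,y,z=P.T
    q=P[(abs(x-.537)<.07)&(y>.225)&(y<.35)&(z>.004)&(z<.03)]
    if len(q):print(c,q.min(0),q.max(0))
"
```

```text
[0.53779031 0.27098644 0.01170318] [ 0.48  0.56  1.71 -0.5   1.17  0.75]
[-0.0304  0.0002  0.0194  0.0034 -0.0032 -0.0015] [-0.0694  0.0032  0.0418  0.0034 -0.0032 -0.0015]
scene [0.51295501 0.26639054 0.0101755 ] [0.57083787 0.29520613 0.02999969]
top [0.50443081 0.26234841 0.00403374] [0.58436117 0.28966748 0.02989428]
```

carry_out --deltas '[-0.0104, 0.001, 0.006, 0, 0, 0, -0.0208, 0.0015, 0.012, 0, 0, 0, -0.0312, 0.002, 0.018, 0, 0, 0, -0.039, 0.0025, 0.0225, 0, 0, 0, -0.0468, 0.003, 0.027, 0, 0, 0]'

```text
time: 3.28
eef_pos: [0.5397, 0.2147, 0.0095]
tcp_rot: [0.684, 0.683, -0.182, 0.182]
contact_force: [0.2, 0.1, -0.3]
opening: 0.454
finger_force: 0.0
```

carry_out --deltas '[-0.0052, 0, 0.003, 0, 0, 0, -0.0104, 0.0005, 0.006, 0, 0, 0, -0.0156, 0.001, 0.009, 0, 0, 0, -0.0208, 0.0015, 0.012, 0, 0, 0, -0.026, 0.002, 0.015, 0, 0, 0]'

```text
time: 3.9
eef_pos: [0.5415, 0.1854, 0.0095]
tcp_rot: [0.684, 0.683, -0.182, 0.182]
contact_force: [-0.3, 4.2, 0.8]
opening: 0.451
finger_force: 2.1
```

```bash
cat >> h.py <<'E'
def look(name=None,y0=None):
    s=ctrl.get_state();print(s['eef_pos'].round(4),s['contact_force'].round(1),s['time'])
    y0=s['eef_pos'][1]-.045 if y0 is None else y0
    for c in('scene','top'):
        p,d=ctrl.read_camera(c);P=pts(c,d).reshape(-1,3);x,y,z=P.T
        col=p.reshape(-1,3).astype(int);br=(col[:,0]-col[:,2]>90)
        q=P[(abs(x-.55)<.07)&(abs(y-y0)<.055)&(z>.02)&(z<.032)&br]
        k=P[(abs(x-.55)<.07)&(abs(y-y0)<.08)&(z>.26)&(z<.34)]
        print(c,len(q),q.min(0).round(3),q.max(0).round(3),'candle',k.min(0).round(3),k.max(0).round(3))
        if name: cv2.imwrite(f'pics/{c}{name}.png',p[...,::-1])
E
python3 -c "
from h import *
look('2')
a=cv2.imread('pics/scene2.png')[30:300,200:500];b=cv2.imread('pics/top2.png')[120:390,60:360];cv2.imwrite('pics/m2.png',cv2.resize(np.hstack([a,b]),(800,360)))"
```

```text
[0.5415 0.1854 0.0095] [-0.3  4.2  0.8] 3.9
scene 1 [0.508 0.158 0.028] [0.508 0.158 0.028] candle [0.533 0.136 0.26 ] [0.555 0.157 0.329]
top 22 [0.504 0.137 0.025] [0.512 0.153 0.032] candle [0.529 0.131 0.26 ] [0.551 0.152 0.33 ]
```

View pics/m2.png

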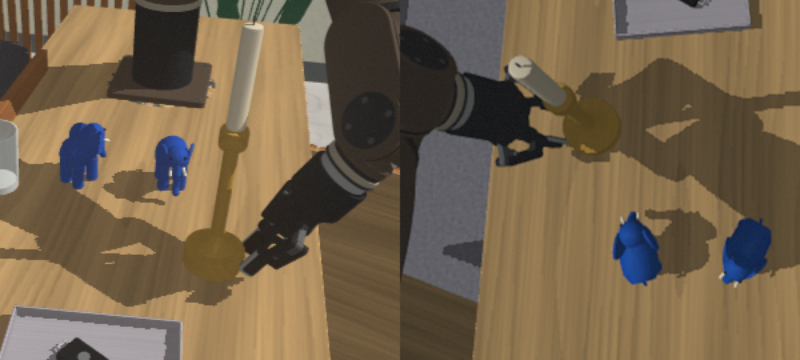

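The fingers are on the foot at (245,262) in the left half. The candlestick is upright and sliding, pushed with about 4 N, and the body is clear of the candle.

carry_out --deltas '[-0.0087, 0.0005, 0.005, 0, 0, 0, -0.0208, 0.0015, 0.012, 0, 0, 0, -0.0338, 0.0025, 0.0195, 0, 0, 0, -0.0468, 0.0035, 0.027, 0, 0, 0, -0.0598, 0.0045, 0.0345, 0, 0, 0]'

```text
time: 4.62
eef_pos: [0.546, 0.1156, 0.0094]
tcp_rot: [0.684, 0.683, -0.182, 0.182]
contact_force: [-0.5, 5.0, -0.1]
opening: 0.45
finger_force: 2.3
```

carry_out --deltas '[-0.013, 0.001, 0.0075, 0, 0, 0, -0.026, 0.002, 0.015, 0, 0, 0, -0.039, 0.003, 0.0225, 0, 0, 0, -0.052, 0.004, 0.03, 0, 0, 0, -0.065, 0.005, 0.0375, 0, 0, 0]'

```text
time: 5.25
eef_pos: [0.5508, 0.0405, 0.0093]
tcp_rot: [0.684, 0.683, -0.182, 0.182]
contact_force: [-0.3, 4.9, 1.6]
opening: 0.45
finger_force: 2.5
```

```bash
python3 -c "
from h import *
look('3');print(ctrl.get_state()['qpos'].round(2))
a=cv2.imread('pics/scene3.png')[30:300,150:450];b=cv2.imread('pics/top3.png')[120:390,120:420];cv2.imwrite('pics/m3.png',cv2.resize(np.hstack([a,b]),(800,360)))"
```

```text
[0.5508 0.0405 0.0093] [-0.3  4.9  1.6] 5.25
scene 8 [0.514 0.008 0.027] [0.52  0.015 0.03 ] candle [ 0.543 -0.009  0.26 ] [0.564 0.013 0.329]
top 14 [ 0.512 -0.005  0.026] [0.518 0.006 0.031] candle [ 0.539 -0.015  0.26 ] [0.559 0.006 0.33 ]
[ 0.11  0.41  1.95 -0.65  0.96  0.55]
```

View pics/m3.png

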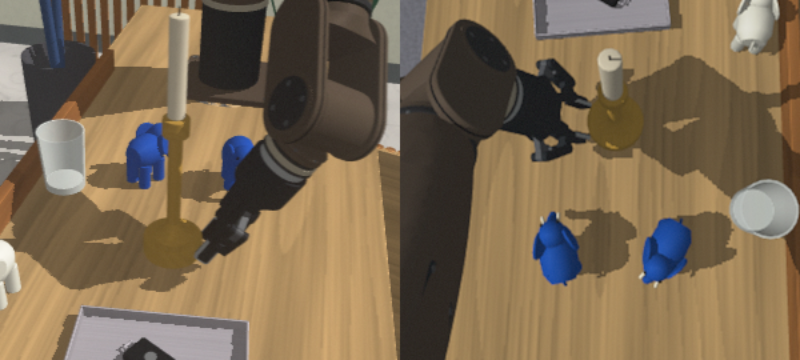

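All upright and clear: the foot is at (172,243) in the left half with the fingers behind it. I'll continue.

carry_out --deltas '[-0.0087, 0.0005, 0.005, 0, 0, 0, -0.0208, 0.0015, 0.012, 0, 0, 0, -0.0338, 0.0025, 0.0195, 0, 0, 0, -0.0468, 0.0035, 0.027, 0, 0, 0, -0.0598, 0.005, 0.0345, 0, 0, 0]'

```text
time: 5.98
eef_pos: [0.5558, -0.0274, 0.0093]
tcp_rot: [0.684, 0.683, -0.182, 0.182]
contact_force: [-0.4, 5.8, 2.8]
opening: 0.449
finger_force: 2.7
```

carry_out --deltas '[-0.013, 0.001, 0.0075, 0, 0, 0, -0.026, 0.002, 0.015, 0, 0, 0, -0.039, 0.003, 0.0225, 0, 0, 0, -0.052, 0.0045, 0.03, 0, 0, 0, -0.065, 0.006, 0.0375, 0, 0, 0]'

```text
time: 6.6
eef_pos: [0.5616, -0.1024, 0.0092]
tcp_rot: [0.683, 0.683, -0.182, 0.182]
contact_force: [-0.6, 7.1, 2.9]
opening: 0.449
finger_force: 3.0
```

```bash
python3 -c "
from h import *
look('4');print(ctrl.get_state()['qpos'].round(2))
a=cv2.imread('pics/scene4.png')[30:300,80:380];b=cv2.imread('pics/top4.png')[90:360,150:450];cv2.imwrite('pics/m4.png',cv2.resize(np.hstack([a,b]),(800,360)))"
```

```text
[ 0.5616 -0.1024  0.0092] [-0.6  7.1  2.9] 6.6Traceback (most recent call last):
  File "<string>", line 3, in <module>
    look('4');print(ctrl.get_state()['qpos'].round(2))
    ~~~~^^^^^
  File "h.py", line 24, in look
    print(c,len(q),q.min(0).round(3),q.max(0).round(3),'candle',k.min(0).round(3),k.max(0).round(3))
                   ~~~~~^^^
    return umr_minimum(a, axis, None, out, keepdims, initial, where)
ValueError: zero-size array to reduction operation minimum which has no identity
```

```bash
sed -i "s/^        print(c,len(q).*/        if len(k): print(c,'candle',k.min(0).round(3),k.max(0).round(3))/" h.py; python3 -c "
from h import *
look('4')
a=cv2.imread('pics/scene4.png')[30:300,80:380];b=cv2.imread('pics/top4.png')[90:360,150:450];cv2.imwrite('pics/m4.png',cv2.resize(np.hstack([a,b]),(800,360)))"
```

```text
[ 0.5618 -0.1043  0.0094] [-0.4  0.1 -0.1] 6.65
scene candle [ 0.555 -0.154  0.26 ] [ 0.574 -0.132  0.329]
top candle [ 0.55  -0.157  0.26 ] [ 0.571 -0.136  0.329]
```

View pics/m4.png

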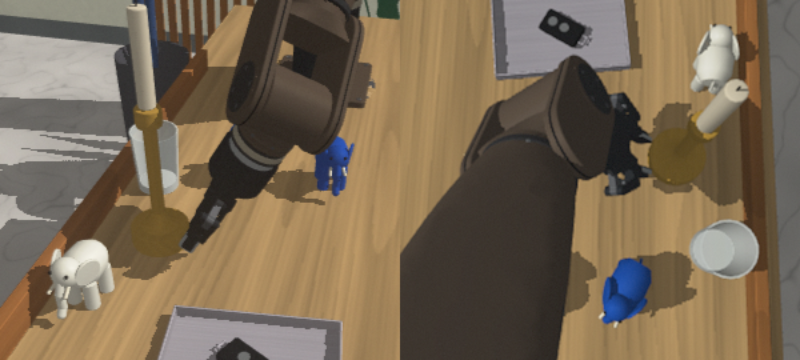

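Upright, the foot at (160,233) in the left half, between the white elephant and the tumbler, with 55 mm to go. I'll slow for the last stretch.

carry_out --deltas '[-0.0104, 0.001, 0.006, 0, 0, 0, -0.0208, 0.002, 0.012, 0, 0, 0, -0.0303, 0.003, 0.0175, 0, 0, 0, -0.0364, 0.0035, 0.021, 0, 0, 0, -0.0407, 0.004, 0.0235, 0, 0, 0]'

```text
time: 7.38
eef_pos: [0.5656, -0.1488, 0.0088]
tcp_rot: [0.684, 0.683, -0.182, 0.182]
contact_force: [-0.1, 6.3, 1.9]
opening: 0.454
finger_force: 3.0
```

carry_out --deltas '[-0.0009, 0, 0.0005, 0, 0, 0, -0.0017, 0, 0.001, 0, 0, 0, -0.0026, 0, 0.0015, 0, 0, 0, -0.0035, 0, 0.002, 0, 0, 0]'

```text
time: 7.88
eef_pos: [0.5657, -0.1524, 0.0088]
tcp_rot: [0.683, 0.683, -0.182, 0.182]
contact_force: [-0.4, 6.8, 2.2]
opening: 0.452
finger_force: 2.8
```

```bash
python3 -c "
from h import *
look('5')"
```

```text
[ 0.5657 -0.1524  0.0088] [-0.4  6.8  2.2] 7.875
scene candle [ 0.557 -0.202  0.26 ] [ 0.578 -0.179  0.329]
top candle [ 0.553 -0.205  0.26 ] [ 0.576 -0.183  0.331]
```

Candle y is about -0.192, so about 8 mm remain. I'll creep on until the force rises.

carry_out --deltas '[-0.0013, 0, 0.00075, 0, 0, 0, -0.0026, 0, 0.0015, 0, 0, 0, -0.0035, 0, 0.002, 0, 0, 0, -0.0043, 0, 0.0025, 0, 0, 0, -0.0052, 0, 0.003, 0, 0, 0]'

```text
time: 8.6
eef_pos: [0.5658, -0.1584, 0.0088]
tcp_rot: [0.683, 0.683, -0.182, 0.182]
contact_force: [-0.5, 6.8, 2.1]
opening: 0.448
finger_force: 2.8
```

carry_out --deltas '[-0.0009, 0, 0.0005, 0, 0, 0, -0.0017, 0, 0.001, 0, 0, 0]'

```text
time: 8.85
eef_pos: [0.5659, -0.16, 0.0088]
tcp_rot: [0.684, 0.683, -0.181, 0.182]
contact_force: [0.4, 10.5, 4.2]
opening: 0.45
finger_force: 4.4
```

carry_out --deltas '[-0.0006, 0, 0.0004, 0, 0, 0, -0.0006, 0, 0.0004, 0, 0, 0]'

```text
time: 9.1
eef_pos: [0.5659, -0.1601, 0.0087]
tcp_rot: [0.684, 0.683, -0.181, 0.182]
contact_force: [-1.0, 10.4, 5.4]
opening: 0.452
finger_force: 4.6
```

The TCP has stopped and the force has risen, so the foot is against the upstand. I'll back straight off.

carry_out --deltas '[0.0043, 0, -0.0025, 0, 0, 0, 0.013, 0, -0.0075, 0, 0, 0, 0.03, 0, -0.0175, 0, 0, 0, 0.052, 0, -0.035, 0, 0, 0, 0.0735, 0, -0.053, 0, 0, 0]'

```text
time: 9.72
eef_pos: [0.5655, -0.0707, 0.0181]
tcp_rot: [0.683, 0.683, -0.183, 0.182]
contact_force: [0.4, -0.7, 0.1]
opening: 0.455
finger_force: 0.0
```

```bash
python3 -c "
from h import *
look('6',-.2)
for c in('scene','top'):
    p,d=ctrl.read_camera(c);P=pts(c,d).reshape(-1,3);x,y,z=P.T
    for n,m in (('eleph',(abs(x-.7)<.085)&(y>-.228)&(y<-.12)),('tumb',(abs(x-.43)<.06)&(y>-.228)&(y<-.13)),('foot',(abs(x-.566)<.05)&(y>-.26)&(y<-.14)&(z<.032)),('upface',(abs(x-.566)<.1)&(y>-.26)&(y<-.235)&(z>.01)&(z<.036))):
        q=P[m&(z>.012)];print(c,n,len(q),q.min(0).round(3) if len(q) else '',q.max(0).round(3) if len(q) else '')
a=cv2.imread('pics/scene6.png')[30:300,40:340];b=cv2.imread('pics/top6.png')[90:360,150:450];cv2.imwrite('pics/m6.png',cv2.resize(np.hstack([a,b]),(800,360)))"
```

```text
[ 0.5655 -0.0707  0.0181] [ 0.4 -0.7  0.1] 9.725
scene candle [ 0.556 -0.209  0.26 ] [ 0.579 -0.187  0.328]
top candle [ 0.554 -0.211  0.26 ] [ 0.576 -0.19   0.331]
scene eleph 1824 [ 0.659 -0.217  0.012] [ 0.749 -0.165  0.085]
scene tumb 1665 [ 0.396 -0.228  0.012] [ 0.47  -0.157  0.098]
scene foot 1061 [ 0.516 -0.24   0.012] [ 0.616 -0.157  0.032]
scene upface 308 [ 0.467 -0.24   0.012] [ 0.661 -0.235  0.036]
top eleph 1265 [ 0.65  -0.225  0.012] [ 0.743 -0.168  0.086]
top tumb 1168 [ 0.396 -0.228  0.012] [ 0.467 -0.161  0.098]
top foot 1092 [ 0.516 -0.243  0.012] [ 0.603 -0.162  0.032]
top upface 359 [ 0.466 -0.243  0.012] [ 0.665 -0.235  0.036]
```

View pics/m6.png

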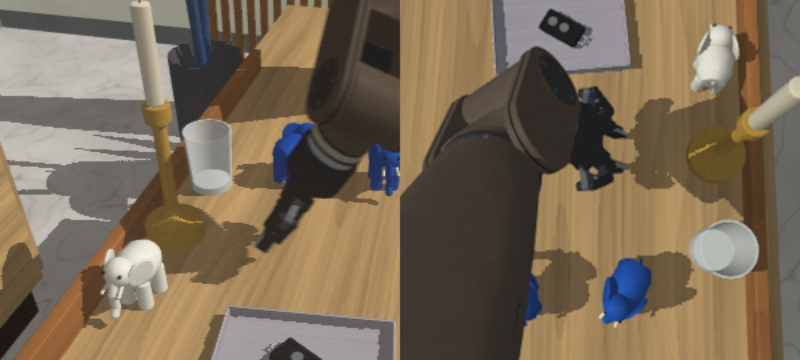

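The candlestick stands upright with its foot on the upstand, at (175,225) in the left half, midway between the unmoved elephant and tumbler, and the robot is clear. I'll hand in.

```bash
python3 -c "
from plant import ctrl
print(ctrl.sign_off())"
```

```text
the job is handed in; nothing more can be done
None
```

The candlestick was slid back upright, its foot against the upstand (to within about 1 mm) and midway between the white elephant and the tumbler, which did not move; the robot was clear of it and the job was handed in at about 10 s.

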